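# Brake lever check on two walking-frame handles

### The job

Two handles of a walking frame are clamped on the clinic counter for a brake check. First the left one, then the right one, as seen from the robot: with the backs of the fingers push the brake lever in from its outer side until it stops short of the grip, keep it against its stop for about two seconds without forcing it, and let it spring right back out. Pinch and lift nothing, touch neither the grips nor the inner sides of the levers, leave the loose things on the counter where they are, and finish clear of everything.

Things in the scene. Friction and masses are not known exactly. Their poses are not given: they have to be found in the camera images.
- left_handle: Walking-frame handle on the robot's left, in a fixed bench stand: 110 x 110 mm dark base plate, grey clamp 62 mm high, aluminium stem. Origin: on the table under the stem. From the stem it bends and runs level along its own -x, towards the robot, 125 mm above the table, to 214 mm from the stem. The brake lever is on its outer side, its own +y.
- left_grip (a point): Middle of the left handle's black rubber grip, on its axis, 125 mm above the table: 32 mm thick, 36 mm at its end, 129 mm long, along the point's x. Not to be touched.
- left_lever (a joint): Angle of the left brake lever about its upright pivot, rad: 0 = out, at rest; grows as it is pushed in towards the grip; hard stop at 0.27, where clear air is still left between lever and grip. A spring returns it: pushed at the press point it takes about 2 N at first and 4.5 N just before the stop.
- left_press (a point): Press point on the outer face of the steel left lever, 100 mm from the pivot, 125 mm above the table, mid-height of the lever (18 mm tall, 13 mm thick). Axes turn with the lever: +x along it from pivot to the round free end (141 mm from the pivot), z up; outward, away from the grip, is its own -y. The lever's inner side, towards the grip, is not to be touched.
- left_pivot (a point): Upright pivot axis of the left lever at the lever's mid-height, 55 mm from the stem and 45 mm to the outer side of the handle's axis. Axes as left_press.
- right_handle: Walking-frame handle on the robot's right, in a fixed bench stand: 110 x 110 mm dark base plate, grey clamp 62 mm high, aluminium stem. Origin: on the table under the stem. From the stem it bends and runs level along its own -x, towards the robot, 125 mm above the table, to 214 mm from the stem. The brake lever is on its outer side, its own -y.
- right_grip (a point): Middle of the right handle's black rubber grip, on its axis, 125 mm above the table: 32 mm thick, 36 mm at its end, 129 mm long, along the point's x. Not to be touched.
- right_lever (a joint): Angle of the right brake lever about its upright pivot, rad: 0 = out, at rest; grows as it is pushed in towards the grip; hard stop at 0.22, where clear air is still left between lever and grip. A spring returns it: pushed at the press point it takes about 2 N at first and 4 N just before the stop.
- right_press (a point): Press point on the outer face of the steel right lever, 100 mm from the pivot, 125 mm above the table, mid-height of the lever (18 mm tall, 13 mm thick). Axes turn with the lever: +x along it from pivot to the round free end (141 mm from the pivot), z up; outward, away from the grip, is its own +y. The lever's inner side, towards the grip, is not to be touched.
- right_pivot (a point): Upright pivot axis of the right lever at the lever's mid-height, 55 mm from the stem and 45 mm to the outer side of the handle's axis. Axes as right_press.
- screwdriver: Loose screwdriver, 190 mm long, lying on the table; origin under its middle. A bystander: leave it alone.
- wrench: Loose wrench, 160 mm, lying between the two stands; origin under its middle. A bystander: leave it alone.
- jar: Small loose jar, 48 mm across, 65 mm tall; origin at the centre of its underside. A bystander: leave it alone.
- tape: Loose roll of paper tape, 80 mm across, 25 mm high; origin at the centre of its underside. A bystander: leave it alone.
- ferrule: Loose black rubber foot of a walking stick, 48 mm across, 40 mm tall; origin at the centre of its underside. A bystander: leave it alone.
- cup: Loose white cup, 74 mm across, 90 mm tall, beyond the stands; origin at the centre of its underside. A bystander: leave it alone.
- carton: Loose small carton, 80 x 55 x 45 mm; origin at the centre of its underside. A bystander: leave it alone.

How it is judged:
On the way, in this order (a step that is already met when the one before it is completed fails the run):
1. the fingers keep the left lever at its stop for over a second, the right lever being out (value of joint left_lever above 0.25 rad and contact force between the fingers and left_lever above 2 N and value of joint right_lever below 0.06 rad), for 1.2 s.
2. the left lever has sprung back out (value of joint left_lever below 0.03 rad), for 0.1 s.
3. the fingers keep the right lever at its stop for over a second, the left lever being out (value of joint right_lever above 0.2 rad and contact force between the fingers and right_lever above 2 N and value of joint left_lever below 0.06 rad), for 1.2 s.
4. the right lever has sprung back out (value of joint right_lever below 0.03 rad), for 0.1 s.
At the end, for the whole second after the job is handed in: Both levers have been held within 0.02 rad of their stops in turn, left then right; at the end both are fully out again (within 0.03 rad) (value of joint each of left_lever, right_lever below 0.03 rad); the robot touches nothing.
It fails at once if a lever is forced (over 40 N) (contact force between any of the fingers, the arm and left_lever above 40 N or contact force between any of the fingers, the arm and right_lever above 40 N).
It fails at once if a rubber grip is touched (contact force between any of the fingers, the arm and left_handle_c0 above 1.5 N or contact force between any of the fingers, the arm and left_handle_c1 above 1.5 N or contact force between any of the fingers, the arm and right_handle_c0 above 1.5 N or contact force between any of the fingers, the arm and right_handle_c1 above 1.5 N).
It fails at once if a lever is pinched or touched on its inner side (contact force between the fingers and left_lever_c1 above 1.5 N or contact force between the fingers and right_lever_c1 above 1.5 N).
It fails at once if a loose thing on the counter is moved or lifted (over 25 mm) (distance of any of screwdriver, wrench, jar, tape, ferrule, cup, carton from where it was at the start of the episode above 0.025 m).
It also fails if it takes over 62 s, if anything falls off the work surface, if the arm or the gripper's body presses on something with over 40 N, if the wrist force passes 120 N, or if a joint passes its speed limit or range.

### The arm

A 6-joint arm with a two-finger parallel gripper is mounted at the origin on the work surface. World frame = base frame: x ahead of the robot, y to its left, z up, the work surface at z = 0. Lengths are in m, angles in rad, forces in N, time in s.
With the tool pointing down it reaches from about 0.35 to 0.775 m from the base axis. Payload 7.3 kg.
Tool frame: the origin (TCP) lies at the very end of the fingers, on their centre line; the grasp point (between the pads) lies 19 mm behind it (robot.hold_point_z is the distance from the TCP to the grasp point, in m); y points along the fingers, z is the direction in which the jaws open and shut, and the axes are right-handed (so a half turn about y gives the same grasp; the last joint's range is limited). The gripper opens to 92 mm and grips with 3 to 60 N. Pads are 19 mm wide; open, the fingers measure 130 mm over their backs; the gripper's body (75 mm by 190 mm) begins 47 mm behind the grasp point.
Start: joints at [-1.43, 0.342, 1.524, -0, 1.275, -0.146], TCP at [0.149, -0.504, 0.227] pointing down, gripper open.
Joint ranges: [-2.53, 2.53], [-0.77, 2.02], [0.04, 2.7], [-1, 4.14], [0.28, 2.66], [-3.11, 3.11]. Speed limits (rad/s): [2.57, 2.57, 3.14, 3.14, 3.14, 3.14].

### API

Orientations are given as [roll, pitch, yaw] about the fixed x, y, z axes, in that order (R = Rz(yaw) Ry(pitch) Rx(roll)).
In Python, from cell import robot gives the robot as it stands.
- The arm moves only by the shell command python3 -m crank 'ROWS' [OPENING] [FORCE]. ROWS is a JSON object of lists of equal length, an entry for each row: "xyz": the shift along the tool's x, y, z in cm, a list of three; "roll": the turn about the tool's y in degrees. A call has 1 to 20 rows; each row shifts and turns the commanded pose from where the row before left it, along the tool's axes as they then stand; what a row does not reach is not made up. A row lasts 1/10 s, in which the tool goes at most 50 mm and 8.59 degrees, less where a joint would pass 70% of its speed; a pose out of reach is approached as far as the arm can. A call is refused whole if a number of a shift passes 5 or a number of a turn 8.59, either way. A call with a gripper value outside its range is refused whole. OPENING is the gripper command: -1 is fully open, 1 is shut, values between are in proportion, set as the call begins (- or left out, the last holds). The fingers move at their own pace and stop on an object; FORCE is the grip in N (left out, the last holds). Time passes only in rows, so rows that do not move let the fingers close. It gives the time, the measured TCP pose, the force and the opening at its end, in the units of the state.
- robot.observe(): the state, without advancing time (a new reading comes with each control period).
- robot.read_camera(name): name is "scene" or "side" or "wrist"; returns the picture (400x640x3 uint8, red, green, blue); there is no depth.
- robot.calibration(name): a dict with "intrinsics" (3x3 intrinsics, pixels), "pose" (4x4, takes a point from camera to world coordinates). Camera axes: x right, y down, z forward; pixel columns grow to the right and rows downward; lengths in m; the calibration is good to about 2 mm. A picture is of the moment at which its call begins: read the wrist's pose just before it. calibration takes no time and is no camera call; for the wrist camera it gives the pose at the moment of the call.
- robot.hand_in(): hands the job in, once; it reports no verdict.
The state is a dict: "time": time; "qpos": joint angles; "qvel": joint speeds; "joint_efforts": joint torques, N m; "tool_pos": TCP position; "tool_rot": TCP orientation; "contact_force": force on the tool from outside, world axes, zero at the start; "torque": the same for the moment, N m; "opening": finger opening in m.
Only numpy, scipy, OpenCV 4.12 (cv2) and the standard library are available. Lean on these libraries where they do the work, as an engineer would, in place of code of your own. Each camera call takes 0.05 s, during which the arm holds its last target.

## Working session

There is one attempt and no reset: what is moved stays moved. The work goes in short steps, Python scripts to look and compute and a shell command to move; the robot and the scene stay as the last step left them, time stands still between calls to the robot, and variables do not carry over. Pictures are saved under pics/ and viewed, and the job is handed in when it is done.

```bash
ls; mkdir -p pics
python3 - <<'E'
from cell import robot
import cv2,numpy as np
print(robot.observe())
for n in("scene","side","wrist"):
    c=robot.calibration(n); print(n,np.round(c["intrinsics"],1).tolist(),np.round(c["pose"],3).tolist())
    cv2.imwrite(f"pics/{n}0.png",robot.read_camera(n)[:,:,::-1])
E
```

```text
pics
{'time': 0.0, 'qpos': array([-1.43004214e+00,  3.42735664e-01,  1.52503985e+00, -4.42107829e-05,
        1.27540161e+00, -1.46016006e-01]), 'qvel': array([ 1.10340177e-03,  2.17996406e-03, -5.12175691e-04,  6.81993985e-05,
        2.26232610e-03,  3.39142499e-04]), 'joint_efforts': array([-2.39805006e-03, -4.31252682e+01, -2.44216275e+01,  7.15808664e-02,
        5.61466638e-02, -1.40615430e-04]), 'tool_pos': array([ 0.14843983, -0.50313878,  0.22603028]), 'tool_rot': array([-1.57237009e+00,  1.88711952e-04, -2.85480971e+00]), 'contact_force': array([ 0.28467726, -0.97970693,  0.18421131]), 'torque': array([-0.01660851, -0.01453284, -0.00278272]), 'opening': 0.09169964947836494}
scene [[448.5, 0.0, 324.9], [0.0, 448.5, 204.9], [0.0, 0.0, 1.0]] [[0.026, 0.847, -0.53, 1.138], [1.0, -0.019, 0.018, -0.027], [0.005, -0.531, -0.848, 1.002], [0.0, 0.0, 0.0, 1.0]]
side [[498.3, 0.0, 325.2], [0.0, 498.3, 201.6], [0.0, 0.0, 1.0]] [[-0.998, -0.051, 0.034, 0.519], [-0.057, 0.57, -0.819, 0.847], [0.022, -0.82, -0.572, 0.706], [0.0, 0.0, 0.0, 1.0]]
wrist [[341.0, 0.0, 316.9], [0.0, 341.0, 200.3], [0.0, 0.0, 1.0]] [[0.283, -0.927, -0.247, 0.215], [-0.959, -0.274, -0.072, -0.484], [-0.001, 0.257, -0.966, 0.385], [0.0, 0.0, 0.0, 1.0]]
```

View pics/scene0.png

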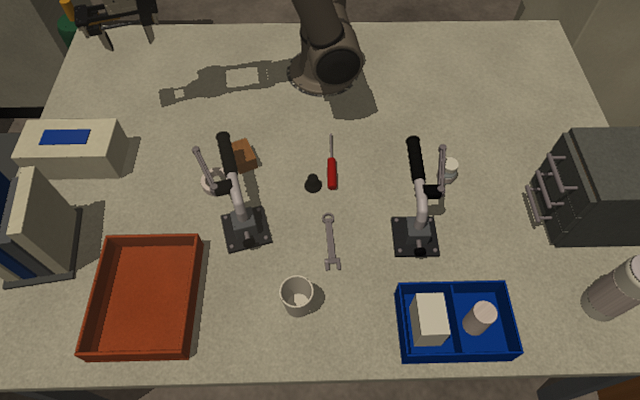

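View pics/side0.png

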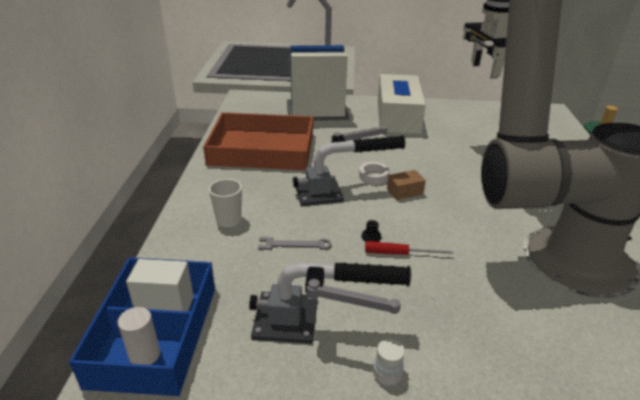

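View pics/wrist0.png

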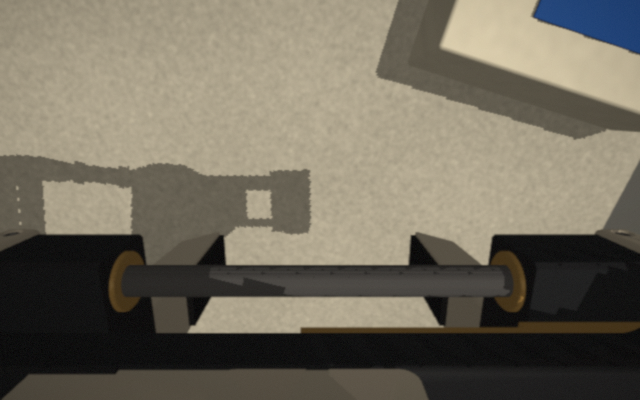

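The scene camera looks back at the robot. The left handle is on the image right, with its lever free end at about (443,148) and the jar just outside it. The right handle is on the image left, with its lever end at about (198,150) and the tape beside it. Next I'll mask the black grips and zoom in on the levers.

```bash
cat > h.py <<'E'
import cv2,numpy as np
from cell import robot
def proj(n,P):
    c=robot.calibration(n);T=np.linalg.inv(c["pose"]);p=T[:3,:3]@np.asarray(P,float)+T[:3,3];q=c["intrinsics"]@p;return q[:2]/q[2]
def ray(n,uv):
    c=robot.calibration(n);d=c["pose"][:3,:3]@np.linalg.inv(c["intrinsics"])@np.array([uv[0],uv[1],1.]);return c["pose"][:3,3],d
def plane(n,uv,z):
    o,d=ray(n,uv);return o+d*(z-o[2])/d[2]
def tri(a,b):
    (o1,d1),(o2,d2)=ray("scene",a),ray("side",b)
    A=np.c_[d1,-d2];s,*_=np.linalg.lstsq(A,o2-o1,rcond=None);p,q=o1+d1*s[0],o2+d2*s[1];return (p+q)/2,np.linalg.norm(p-q)
E
python3 - <<'E'
from h import *
s=cv2.imread("pics/scene0.png");d=cv2.imread("pics/side0.png")
rois={"scene":[(395,120,470,260),(180,120,280,260)],"side":[(240,250,420,350),(290,115,420,210)]}
for n,im in(("scene",s),("side",d)):
  for k,(x0,y0,x1,y1) in enumerate(rois[n]):
    sub=im[y0:y1,x0:x1]; m=(sub.max(2)<45).astype(np.uint8)
    nn,l,st,ce=cv2.connectedComponentsWithStats(m)
    for i in range(1,nn):
        if st[i,4]>60: 
            pts=cv2.findNonZero((l==i).astype(np.uint8))+np.array([x0,y0]);r=cv2.minAreaRect(pts)
            print(n,"LR"[k],st[i,4],np.round(r[0],1),np.round(r[1],1),r[2].__round__(1),np.round(plane(n,r[0],.125),3))
  sub=[cv2.resize(im[y0:y1,x0:x1],None,fx=f,fy=f,interpolation=cv2.INTER_CUBIC) for (x0,y0,x1,y1),f in zip(rois[n],(4,4))]
  h=max(a.shape[0] for a in sub)
  for k,a in enumerate(sub): cv2.imwrite(f"pics/z_{n}{k}.png",a)
E
```

```text
scene L 542 [415.3 158.5] [45.7 13.3] 81.0 [0.459 0.218 0.125]
scene L 209 [432.5 191.4] [14.  18.4] 86.2 [0.557 0.245 0.125]
scene L 1026 [415.8 236.7] [39.8 44. ] 86.2 [0.677 0.19  0.125]
scene R 515 [226.5 153.1] [43.6 13.2] 76.8 [ 0.432 -0.249  0.125]
scene R 209 [222.8 187.2] [14.  17.8] 77.5 [ 0.534 -0.249  0.125]
scene R 162 [258.4 219.4] [25.7  7.8] 76.0 [ 0.624 -0.16   0.125]
scene R 183 [248.8 241.6] [12.4 43.4] 76.6 [ 0.68  -0.178  0.125]
side L 1207 [371.7 273.4] [74.9 17. ] 3.3 [0.463 0.22  0.125]
side L 192 [314.9 275.8] [16.1 16.7] 8.1 [0.559 0.233 0.125]
side L 72 [253. 302.] [12.  6.] 90.0 [0.651 0.3   0.125]
side L 401 [294.  327.9] [29.5 38.3] 57.7 [0.582 0.347 0.125]
side L 72 [261.8 315.5] [10.3 11.4] 12.5 [0.633 0.327 0.125]
side L 159 [282.  339.2] [58.1  3.5] 3.1 [0.597 0.37  0.125]
side R 522 [379.  143.5] [11.2 49. ] 84.9 [ 0.436 -0.247  0.125]
side R 231 [321.5 196.8] [11.7 40.3] 84.1 [ 0.562 -0.002  0.125]
```

Run:
```python
import cv2,numpy as np
a=cv2.imread("pics/z_scene0.png");b=cv2.imread("pics/z_scene1.png")
cv2.imwrite("pics/z1.png",np.hstack([a,b]))
```

```text
(no output)
```

View pics/z1.png

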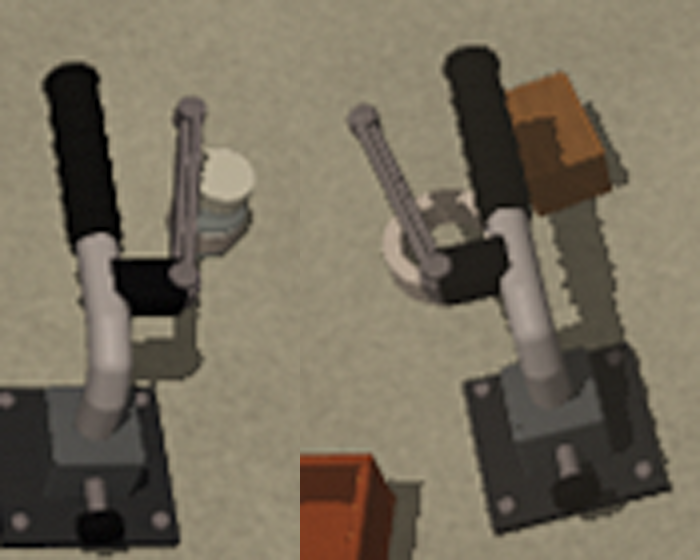

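View pics/z_side0.png

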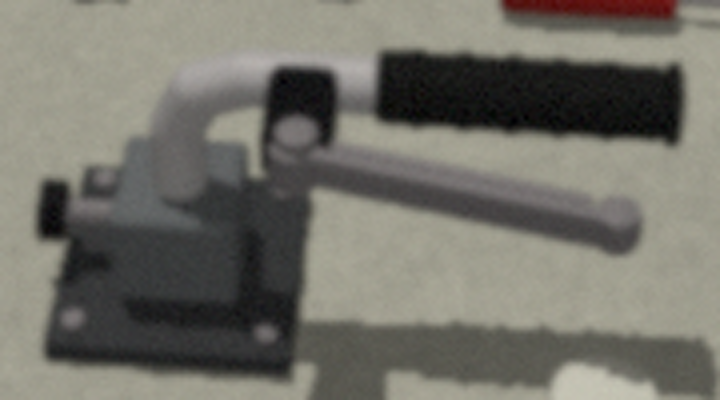

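View pics/z_side1.png

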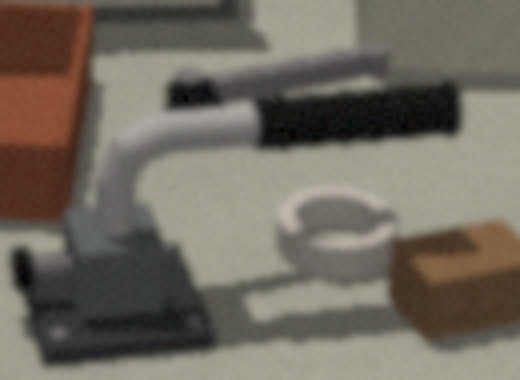

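Scene zoom pixel picks: left pivot (440.8,187.5) and ball end (442.5,147.5); right pivot (213.8,186) and ball end (196,149.5). Side picks: left pivot (313.3,285) and end (394.3,306); right pivot (336.5,137.5) and end (383,130.5).

Run:
```python
from h import *
P={"Lp":((440.8,187.5),(313.3,285)),"Le":((442.5,147.5),(394.3,306)),"Rp":((213.8,186),(336.5,137.5)),"Re":((196,149.5),(383,130.5)),"Lg":((415.3,158.5),(371.7,273.4)),"Rg":((226.5,153.1),(379,143.5))}
for k,(a,b) in P.items():
    p,e=tri(a,b);print(k,p.round(4),"gap",e.round(4),"scene@.13",plane("scene",a,.13).round(4),"side@.13",plane("side",b,.13).round(4))
for k in "LR":
    p=plane("scene",P[k+"p"][0],.135);e=plane("scene",P[k+"e"][0],.135);print(k,"len",np.linalg.norm(p-e),"ang",np.degrees(np.arctan2(*(p-e)[[1,0]])))
# grip axis from per-row mid of mask in scene, cast to .125 (silhouette mid)
s=cv2.imread("pics/scene0.png")
for k,(x0,y0,x1,y1) in {"L":(395,120,427,182),"R":(205,120,240,176)}.items():
    m=(s[y0:y1,x0:x1].max(2)<45).astype(np.uint8);n,l,st,_=cv2.connectedComponentsWithStats(m);i=1+st[1:,4].argmax()
    ys,xs=np.where(l==i);pts=[]
    for y in range(ys.min()+4,ys.max()-3): pts.append(plane("scene",(xs[ys==y].mean()+x0,y+y0),.127)[:2])
    vx,vy,cx,cy=cv2.fitLine(np.array(pts,np.float32),cv2.DIST_L2,0,.01,.01).ravel()
    print(k,"axis deg",np.degrees(np.arctan2(vy,vx)),cx,cy, "ends",plane("scene",(xs[ys==ys.min()].mean()+x0,ys.min()+y0),.125).round(3),plane("scene",(xs[ys==ys.max()].mean()+x0,ys.max()+y0),.125).round(3))
```

```text
Lp [0.5568 0.2637 0.1358] gap 0.0054 scene@.13 [0.5501 0.2648 0.13  ] side@.13 [0.5593 0.26   0.13  ]
Le [0.4279 0.2906 0.1256] gap 0.0028 scene@.13 [0.4298 0.2887 0.13  ] side@.13 [0.4298 0.296  0.13  ]
Rp [ 0.5382 -0.2672  0.129 ] gap 0.0091 scene@.13 [ 0.5337 -0.2692  0.13  ] side@.13 [ 0.5414 -0.2586  0.13  ]
Re [ 0.4211 -0.3255  0.1239] gap 0.0056 scene@.13 [ 0.4227 -0.3249  0.13  ] side@.13 [ 0.4244 -0.3087  0.13  ]
Lg [0.4615 0.2179 0.1253] gap 0.004 scene@.13 [0.4629 0.2161 0.13  ] side@.13 [0.4636 0.2249 0.13  ]
Rg [ 0.4347 -0.2485  0.1257] gap 0.0039 scene@.13 [ 0.4357 -0.2483  0.13  ] side@.13 [ 0.4368 -0.2375  0.13  ]
L len 0.12191453666414404 ang -11.262346204136128
R len 0.12349181227469966 ang 26.62564332000375
L axis deg -0.3467544 0.45998815 0.21703325 ends [0.387 0.221 0.125] [0.526 0.203 0.125]
R axis deg 15.272521 0.43407956 -0.24893701 ends [ 0.363 -0.263  0.125] [ 0.499 -0.247  0.125]
```

Run:
```python
from h import *
for uv in((527,190),(535,225),(552,245),(540,155)): print(uv,[plane("scene",uv,z).round(3).tolist() for z in(0,.1,.2)])
print("jar",plane("scene",(451.7,162.5),.065),"tape",plane("scene",(212,181),.02))
```

```text
(527, 190) [[0.476, 0.54, 0.0], [0.542, 0.483, 0.1], [0.608, 0.427, 0.2]]
(535, 225) [[0.584, 0.532, 0.0], [0.639, 0.476, 0.1], [0.695, 0.42, 0.2]]
(552, 245) [[0.642, 0.559, 0.0], [0.692, 0.5, 0.1], [0.741, 0.442, 0.2]]
(540, 155) [[0.358, 0.609, 0.0], [0.435, 0.545, 0.1], [0.513, 0.482, 0.2]]
jar [0.42789451 0.32811719 0.065     ] tape [ 0.44122792 -0.30618303  0.02      ]
```

```bash
python3 -m crank '{"xyz":[[0,0,0],[0,0,0],[-4,0,-2.7],[-4,0,-2.7],[-4,0,-2.7],[-4,0,-2.7],[-4,0,-2.7],[-4,0,-2.7],[-4,0,-2.7],[0,0,0]],"roll":[6.5,6.5,0,0,0,0,0,0,0,0]}' 1 10
```

```text
time: 1.15
tool_pos: [0.4202, -0.2943, 0.2264]
tool_rot: [-1.572, 0.001, -3.075]
contact_force: [0.3, -0.2, -1.1]
opening: 0.0167
```

```bash
python3 -m crank '{"xyz":[[-0.8,0,-4.2],[-0.8,0,-4.2],[-0.8,0,-4.2],[-0.8,0,-4.2],[-0.8,0,-4.2],[-0.8,0,-4.2],[-0.8,0,-4.2],[-0.2,0,-4.8],[-0.2,0,-4.8],[-0.2,0,-4.8],[-0.2,0,-4.8],[-0.2,0,-4.8],[-0.2,0,-4.8],[-0.2,0,-4.8],[0,0,0],[0,0,0]],"roll":[0,0,0,0,0,0,0,0,0,0,0,0,0,0,0,0]}'
```

```text
time: 2.75
tool_pos: [0.4486, 0.3349, 0.2259]
tool_rot: [-1.57, -0.001, -3.08]
contact_force: [0.3, 0.2, -0.8]
opening: 0.0006
```

Run:
```python
from h import *
o=robot.observe();print(o["tool_pos"],o["tool_rot"],o["qpos"],o["opening"])
for n in("scene","side","wrist"): cv2.imwrite(f"pics/{n}1.png",robot.read_camera(n)[:,:,::-1])
```

```text
[0.44862093 0.33491006 0.22594158] [-1.56953268e+00 -1.08574496e-03 -3.07991671e+00] [ 5.04772193e-01  4.07615619e-01  1.42622382e+00 -6.99908009e-04
  1.30927594e+00  2.01407337e+00] 0.0005651823085232331
```

View pics/wrist1.png

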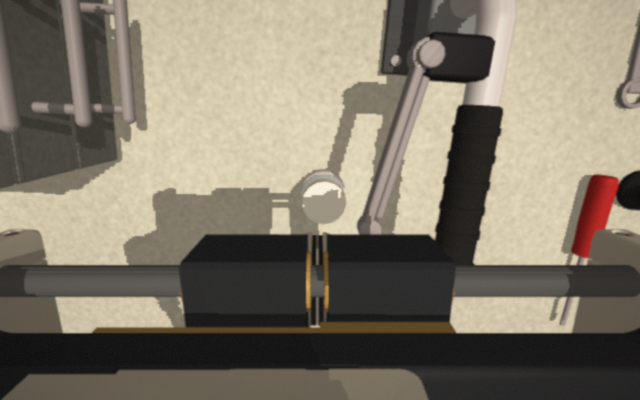

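View pics/side1.png

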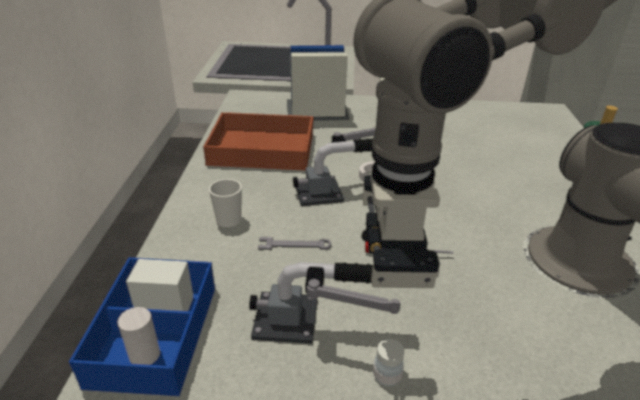

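View pics/scene1.png

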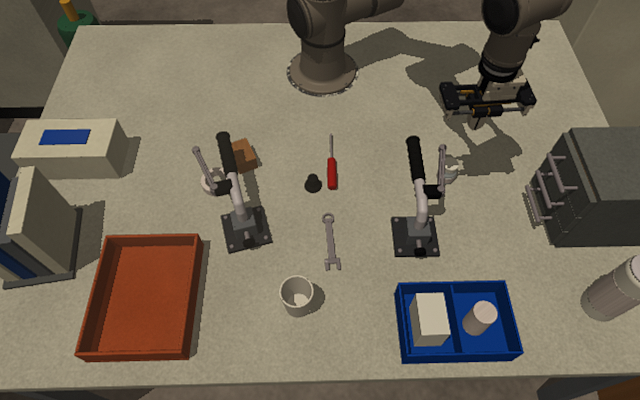

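The wrist view shows the closed fingers above the jar at (322,200), with the left lever from (430,50) to (372,225). The drawer pulls are at about (130,120). I'll check their clearance and re-measure the lever from this view.

Run:
```python
from h import *
for uv in((132,120),(80,125)): print([plane("wrist",uv,z).round(3).tolist() for z in(.05,.1,.15,.2)])
print("scene?", [plane("scene",(527,190),z).round(3).tolist() for z in(.05,.1,.15,.2)])
# lever: pivot top, outer edge points, free end
for nm,uv,z in(("pivot",(430,52),.138),("end ball",(372,226),.134),("outer edge @mid",(385,165),.134),("inner edge",(402,165),.134),("jar",(323,202),.065)): print(nm,plane("wrist",uv,z).round(4))
```

```text
[[0.498, 0.513, 0.05], [0.501, 0.487, 0.1], [0.504, 0.461, 0.15], [0.507, 0.435, 0.2]]
[[0.49, 0.563, 0.05], [0.495, 0.53, 0.1], [0.499, 0.496, 0.15], [0.503, 0.462, 0.2]]
scene? [[0.509, 0.512, 0.05], [0.542, 0.483, 0.1], [0.575, 0.455, 0.15], [0.608, 0.427, 0.2]]
pivot [0.5599 0.2636 0.138 ]
end ball [0.4332 0.2894 0.134 ]
outer edge @mid [0.4814 0.2845 0.134 ]
inner edge [0.4821 0.2719 0.134 ]
jar [0.4317 0.3262 0.065 ]
```

```bash
python3 -m crank '{"xyz":[[-0.7,0,0],[0,4,0],[0,4,0],[0,2,0],[0,1.2,0],[0,1,0],[0,0,0],[0,0,0]],"roll":[0,0,0,0,0,0,0,0]}'
```

```text
time: 3.7
tool_pos: [0.4566, 0.3355, 0.1056]
tool_rot: [-1.571, 0.002, -3.082]
contact_force: [-0.3, -0.1, -0.1]
opening: 0.0007
```

```bash
python3 -m crank '{"xyz":[[0,0,0.6],[0,0,0.6],[0,0,0.6],[0,0,0.4],[0,0,0.4],[0,0,0.4],[0,0,0]],"roll":[0,0,0,0,0,0,0]}'
```

```text
time: 4.4
tool_pos: [0.4576, 0.3052, 0.1047]
tool_rot: [-1.571, -0.0, -3.082]
contact_force: [-2.3, 2.6, 0.9]
opening: 0.0003
```

```bash
python3 -m crank '{"xyz":[[0,0,0.3],[0,0,0.3],[0,0,0.3],[0,0,0.3],[0,0,0.2],[0,0,0.2],[0,0,0]],"roll":[0,0,0,0,0,0,0]}'
```

```text
time: 5.1
tool_pos: [0.4585, 0.2892, 0.1046]
tool_rot: [-1.571, -0.0, -3.082]
contact_force: [-2.8, 3.9, -0.0]
opening: 0.0004
```

```bash
python3 -m crank '{"xyz":[[0,0,0.2],[0,0,0.1],[0,0,0.1],[0,0,0]],"roll":[0,0,0,0]}'; python3 -m crank '{"xyz":[[0,0,0.1],[0,0,0]],"roll":[0,0]}'; python3 -m crank '{"xyz":[[0,0,0.1],[0,0,0]],"roll":[0,0]}'
```

```text
time: 5.5
tool_pos: [0.4588, 0.2853, 0.1046]
tool_rot: [-1.571, -0.0, -3.082]
contact_force: [-3.4, 3.7, -0.0]
opening: 0.0003
time: 5.7
tool_pos: [0.4588, 0.2844, 0.1046]
tool_rot: [-1.571, -0.0, -3.082]
contact_force: [-2.9, 2.9, 0.0]
opening: 0.0007
time: 5.9
tool_pos: [0.4589, 0.2834, 0.1046]
tool_rot: [-1.571, -0.0, -3.082]
contact_force: [-3.1, 3.9, -1.0]
opening: 0.0007
```

```bash
for i in 1; do :; done; python3 -m crank '{"xyz":[[0,0,0.1],[0,0,0]],"roll":[0,0]}'; python3 -m crank '{"xyz":[[0,0,0.1],[0,0,0]],"roll":[0,0]}'
```

```text
time: 6.1
tool_pos: [0.4589, 0.2824, 0.1046]
tool_rot: [-1.571, -0.0, -3.082]
contact_force: [-3.4, 3.2, 0.9]
opening: 0.0005
time: 6.3
tool_pos: [0.4589, 0.2818, 0.1046]
tool_rot: [-1.571, -0.0, -3.082]
contact_force: [-4.2, 6.6, -0.5]
opening: 0.0005
```

Run:
```python
from h import *
im=robot.read_camera("side")[:,:,::-1];cv2.imwrite("pics/side2.png",cv2.resize(im[230:370,230:430],None,fx=4,fy=4,interpolation=cv2.INTER_CUBIC))
im=robot.read_camera("scene")[:,:,::-1];cv2.imwrite("pics/scene2.png",cv2.resize(im[80:220,380:500],None,fx=4,fy=4,interpolation=cv2.INTER_CUBIC))
```

```text
(no output)
```

View pics/side2.png

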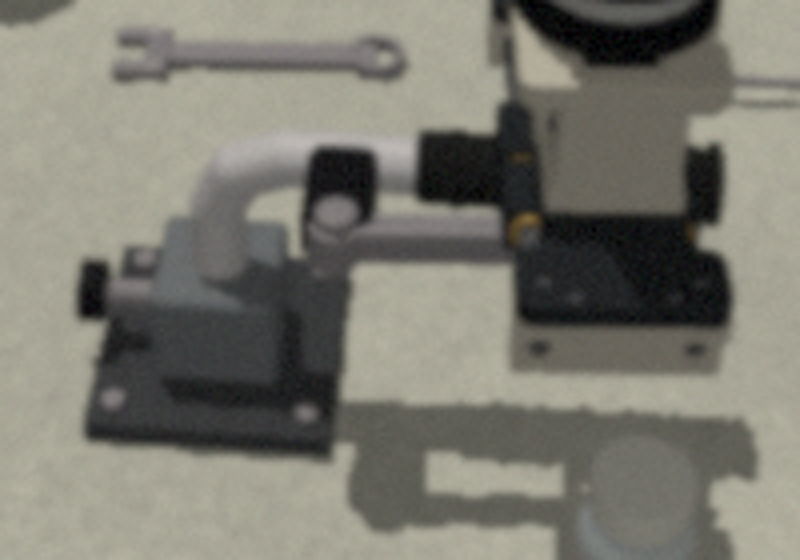

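View pics/scene2.png

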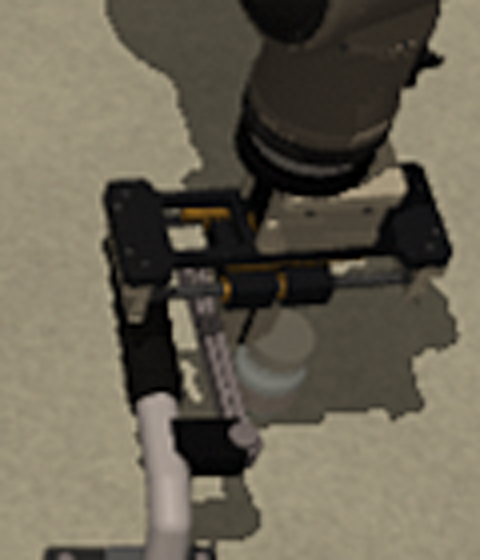

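Both views show the lever now lying roughly parallel to the grip. The force has risen and the motion lags the command at y = 0.2818, against a predicted stop of 0.2825. One more small step will confirm the stop, then I'll hold.

```bash
python3 -m crank '{"xyz":[[0,0,0.1],[0,0,0],[0,0,0]],"roll":[0,0,0]}'; python3 -m crank '{"xyz":[[0,0,0.1],[0,0,0]],"roll":[0,0]}'
```

```text
time: 6.7
tool_pos: [0.4589, 0.2816, 0.1047]
tool_rot: [-1.573, -0.0, -3.082]
contact_force: [-4.5, 8.9, -1.5]
opening: 0.0004
time: 6.9
tool_pos: [0.4589, 0.2814, 0.1048]
tool_rot: [-1.574, 0.0, -3.082]
contact_force: [-3.6, 14.1, -2.4]
opening: 0.0004
```

Firm stop, with 14 N on the lever. Holding for two seconds.

```bash
python3 -m crank '{"xyz":[[0,0,0],[0,0,0],[0,0,0],[0,0,0],[0,0,0],[0,0,0],[0,0,0],[0,0,0],[0,0,0],[0,0,0],[0,0,0],[0,0,0],[0,0,0],[0,0,0],[0,0,0],[0,0,0],[0,0,0],[0,0,0],[0,0,0],[0,0,0]],"roll":[0,0,0,0,0,0,0,0,0,0,0,0,0,0,0,0,0,0,0,0]}'
```

```text
time: 8.9
tool_pos: [0.4589, 0.2814, 0.1047]
tool_rot: [-1.574, 0.0, -3.082]
contact_force: [-4.5, 12.4, -1.4]
opening: 0.0005
```

```bash
python3 -m crank '{"xyz":[[0,0,-0.3],[0,0,-0.6],[0,0,-1],[0,0,-1],[0,0,-1],[0,0,-1],[0,0,-0.5],[0,0,0],[0,0,0],[0,0,0]],"roll":[0,0,0,0,0,0,0,0,0,0]}';  python3 - <<'E'
from h import *
im=robot.read_camera("side")[:,:,::-1];cv2.imwrite("pics/side3.png",cv2.resize(im[230:370,230:430],None,fx=4,fy=4,interpolation=cv2.INTER_CUBIC))
E
```

```text
time: 9.9
tool_pos: [0.456, 0.333, 0.1046]
tool_rot: [-1.57, -0.0, -3.082]
contact_force: [-0.5, 0.1, 1.3]
opening: 0.0004
```

View pics/side3.png

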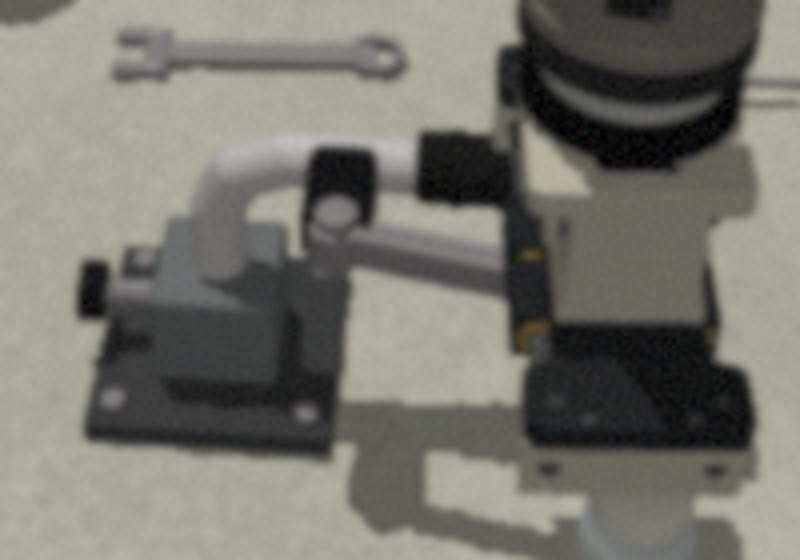

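The lever has sprung back out: the side view matches its starting angle. Next I'll raise the tool and cross over to the right side.

```bash
python3 -m crank '{"xyz":[[0,-4,0],[0,-4,0],[0,-4,0],[0.25,0,4.7],[0.25,0,4.7],[0.25,0,4.7],[0.25,0,4.7],[0.25,0,4.7],[0.25,0,4.7],[0.25,0,4.7],[0.25,0,4.7],[0.25,0,4.7],[0.25,0,4.7],[0.25,0,4.7],[0.25,0,4.7],[0.25,0,4.7],[0.25,0,4.7],[0.25,0,4.4]],"roll":[0,0,0,0,0,0,0,0,0,0,0,0,0,0,0,0,0,0]}'; python3 -m crank '{"xyz":[[0,0,0],[0,0,0],[0,0,0],[0,0,0]],"roll":[-5.3,-5.2,0,0]}'
python3 - <<'E'
from h import *
o=robot.observe();print(o["tool_pos"],o["tool_rot"])
for n in("scene","wrist"): cv2.imwrite(f"pics/{n}4.png",robot.read_camera(n)[:,:,::-1])
for uv in((127,178),(118,122),(125,150)): print([plane("scene",uv,z).round(3).tolist() for z in(0,.1)])
E
```

```text
time: 11.75
tool_pos: [0.4598, -0.372, 0.2248]
tool_rot: [-1.571, 0.0, -3.083]
contact_force: [0.6, 0.2, 0.9]
opening: 0.0005
time: 12.15
tool_pos: [0.4604, -0.3696, 0.2248]
tool_rot: [-1.571, -0.0, -2.901]
contact_force: [-0.3, -0.2, -0.5]
opening: 0.0004
[ 0.46037521 -0.36964654  0.22479387] [-1.57071862e+00 -4.98478288e-05 -2.90104581e+00]
[[0.412, -0.545, 0.0], [0.484, -0.493, 0.1]]
[[0.206, -0.614, 0.0], [0.299, -0.555, 0.1]]
[[0.313, -0.571, 0.0], [0.396, -0.516, 0.1]]
```

View pics/wrist4.png

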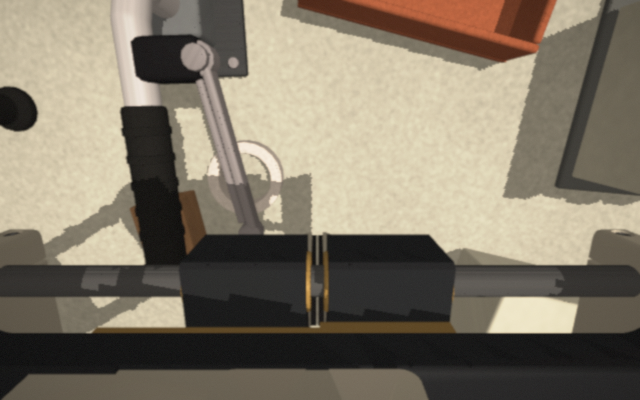

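View pics/scene4.png

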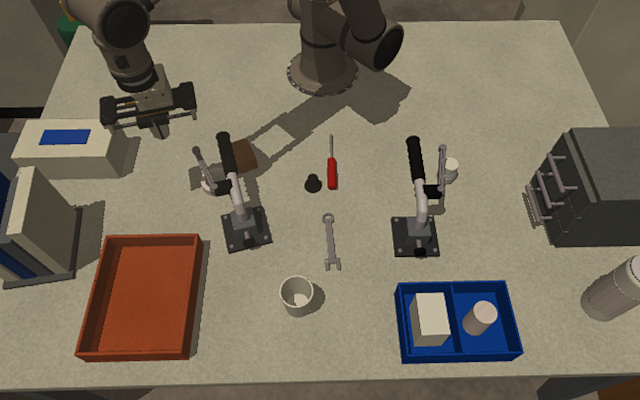

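```bash
python3 - <<'E'
from h import *
p=plane("wrist",(198,55),.138);e=plane("wrist",(251,226),.134);print(p,e,np.degrees(np.arctan2(*(p-e)[[1,0]])),np.linalg.norm((p-e)[:2]))
print(plane("wrist",(510,300),.1))
E
python3 -m crank '{"xyz":[[0,4,0],[0,4,0],[0,2,0],[0,1,0],[0,1,0],[0,0,0],[0,0,0]],"roll":[0,0,0,0,0,0,0]}'
```

```text
[ 0.54280152 -0.26723942  0.138     ] [ 0.43103182 -0.32433458  0.134     ] 27.059245019583205 0.12550825799015994
[ 0.4040555  -0.56917227  0.1       ]
time: 12.95
tool_pos: [0.4611, -0.3701, 0.1057]
tool_rot: [-1.569, 0.001, -2.899]
contact_force: [0.1, -0.8, -0.0]
opening: 0.0004
```

```bash
python3 -m crank '{"xyz":[[0,0,-0.7],[0,0,-0.7],[0,0,-0.6],[0,0,-0.5],[0,0,-0.4],[0,0,-0.4],[0,0,0]],"roll":[0,0,0,0,0,0,0]}'; python3 -m crank '{"xyz":[[0,0,-0.3],[0,0,-0.3],[0,0,-0.3],[0,0,-0.3],[0,0,-0.2],[0,0,0]],"roll":[0,0,0,0,0,0]}'
```

```text
time: 13.65
tool_pos: [0.4527, -0.3376, 0.1049]
tool_rot: [-1.57, 0.0, -2.898]
contact_force: [0.8, -2.1, 0.4]
opening: 0.0003
time: 14.25
tool_pos: [0.4491, -0.3238, 0.1047]
tool_rot: [-1.571, -0.0, -2.898]
contact_force: [-0.7, -2.8, 0.3]
opening: 0.0005
```

Predicted stop is about 8 mm further on.

```bash
python3 -m crank '{"xyz":[[0,0,-0.2],[0,0,-0.2],[0,0,-0.1],[0,0,0]],"roll":[0,0,0,0]}'; python3 -m crank '{"xyz":[[0,0,-0.1],[0,0,0]],"roll":[0,0]}';python3 -m crank '{"xyz":[[0,0,-0.1],[0,0,0]],"roll":[0,0]}'
```

```text
time: 14.65
tool_pos: [0.448, -0.3191, 0.1047]
tool_rot: [-1.571, -0.0, -2.898]
contact_force: [-1.5, -3.7, -0.1]
opening: 0.0003
time: 14.85
tool_pos: [0.4478, -0.3181, 0.1047]
tool_rot: [-1.571, -0.0, -2.898]
contact_force: [-1.5, -3.3, -0.6]
opening: 0.0006
time: 15.05
tool_pos: [0.4475, -0.3172, 0.1047]
tool_rot: [-1.571, -0.0, -2.898]
contact_force: [-1.8, -3.3, 0.7]
opening: 0.0003
```

```bash
python3 -m crank '{"xyz":[[0,0,-0.1],[0,0,0]],"roll":[0,0]}';python3 -m crank '{"xyz":[[0,0,-0.1],[0,0,0]],"roll":[0,0]}'
```

```text
time: 15.25
tool_pos: [0.4473, -0.3162, 0.1047]
tool_rot: [-1.571, -0.0, -2.898]
contact_force: [-1.7, -3.3, 0.8]
opening: 0.0006
time: 15.45
tool_pos: [0.447, -0.3152, 0.1047]
tool_rot: [-1.571, -0.0, -2.898]
contact_force: [-1.6, -3.4, -0.4]
opening: 0.0004
```

```bash
python3 -m crank '{"xyz":[[0,0,-0.1],[0,0,0]],"roll":[0,0]}';python3 -m crank '{"xyz":[[0,0,-0.1],[0,0,0]],"roll":[0,0]}'
```

```text
time: 15.65
tool_pos: [0.4468, -0.3144, 0.1047]
tool_rot: [-1.571, -0.0, -2.898]
contact_force: [-0.6, -4.1, -0.8]
opening: 0.0005
time: 15.85
tool_pos: [0.4467, -0.3142, 0.1048]
tool_rot: [-1.569, 0.0, -2.898]
contact_force: [-2.8, -6.6, -0.3]
opening: 0.0001
```

```bash
python3 -m crank '{"xyz":[[0,0,-0.1],[0,0,0],[0,0,0]],"roll":[0,0,0]}';python3 - <<'E'
from h import *
im=robot.read_camera("scene")[:,:,::-1];cv2.imwrite("pics/scene5.png",cv2.resize(im[90:230,160:280],None,fx=4,fy=4,interpolation=cv2.INTER_CUBIC))
E
```

```text
time: 16.15
tool_pos: [0.4467, -0.314, 0.1049]
tool_rot: [-1.567, 0.0, -2.898]
contact_force: [-1.1, -9.1, -2.4]
opening: 0.0004
```

View pics/scene5.png

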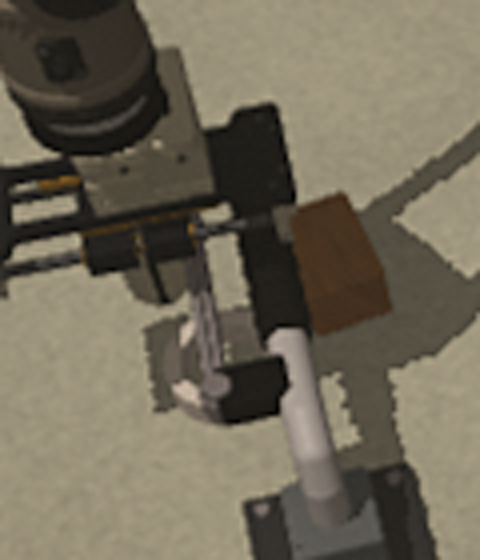

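The lever is nearly parallel to the grip with clear air between them, so it's at its stop. One more 1 mm, then hold.

```bash
python3 -m crank '{"xyz":[[0,0,-0.1],[0,0,0],[0,0,0],[0,0,0],[0,0,0],[0,0,0],[0,0,0],[0,0,0],[0,0,0],[0,0,0],[0,0,0],[0,0,0],[0,0,0],[0,0,0],[0,0,0],[0,0,0],[0,0,0],[0,0,0],[0,0,0],[0,0,0]],"roll":[0,0,0,0,0,0,0,0,0,0,0,0,0,0,0,0,0,0,0,0]}'
```

```text
time: 18.2
tool_pos: [0.4467, -0.3139, 0.1049]
tool_rot: [-1.566, 0.001, -2.899]
contact_force: [-1.2, -14.0, -4.3]
opening: 0.0003
```

```bash
python3 -m crank '{"xyz":[[0,0,0.3],[0,0,0.6],[0,0,1],[0,0,1],[0,0,1],[0,0,1],[0,0,0.8],[0,0,0],[0,0,0],[0,-4,0],[0,-4,0],[0,-4,0],[0,-3,0],[0,0,0],[0,0,0],[0,0,0]],"roll":[0,0,0,0,0,0,0,0,0,0,0,0,0,0,0,0]}'
python3 - <<'E'
from h import *
for n in("scene","side"):
  im=robot.read_camera(n)[:,:,::-1];cv2.imwrite(f"pics/{n}6.png",im)
  b=cv2.imread(f"pics/{n}0.png");print(n)
E
```

```text
time: 19.8
tool_pos: [0.4593, -0.3659, 0.2532]
tool_rot: [-1.573, -0.001, -2.898]
contact_force: [0.2, -0.9, -0.1]
opening: 0.0004
scene
side
```

View pics/scene6.png

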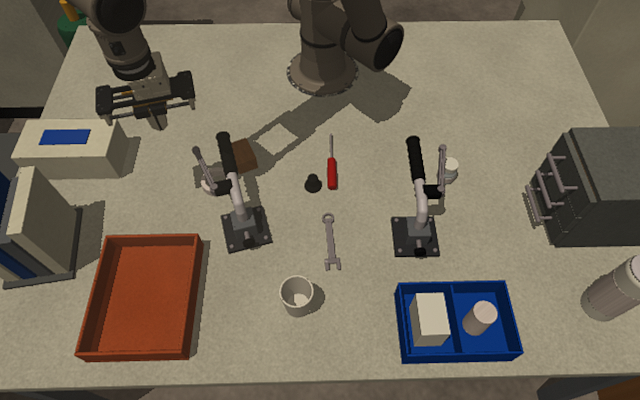

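View pics/side6.png

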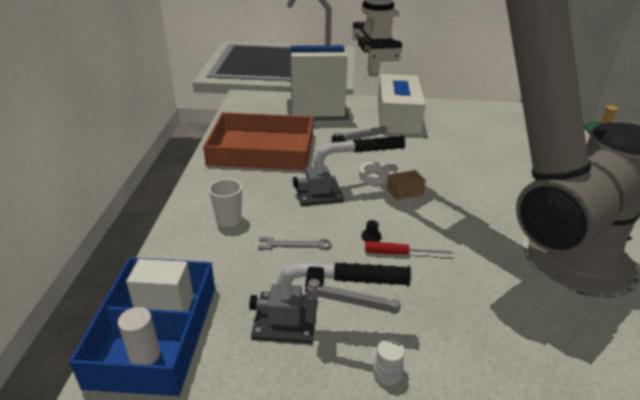

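Both lever ends are back at their starting pixels, (442,147) and (196,150). The loose things look unmoved, and the arm is clear with about 0 N on it.

```bash
python3 -c "
from cell import robot
print(robot.hand_in())"
```

```text
the job is handed in; nothing more can be done
None
```

I pushed in the left brake lever and then the right one, using the backs of the closed fingers. I held each against its stop for about two seconds, then let it spring back out. The job is handed in, at about 20 s on the robot's clock against the 62 s limit; it reported no verdict.

- **Stops:** I couldn't read the lever angles directly, so I judged each stop by three signs:
  - The force rose to about 14 N, well under the 40 N limit.
  - The tool stopped advancing within 2 mm of where I had calculated the stop.
  - In the camera views, each lever lay nearly parallel to its grip.
- **Final state:** In the last pictures, checked by eye, both levers are back at their starting positions and the loose things look unmoved. The gripper is clear, about 25 cm above the table, with under 1 N on it.
- **Disagreement:** The scene and side cameras, and later the wrist camera, differed by 3–10 mm on the lever positions. This did not affect the pushes, because I found contact by force. No check failed.

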